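# Offer up the vacuum chamber door for its hinge pin

### The arm

A 7-joint arm with a two-finger parallel gripper is mounted at the origin on the work surface. World frame = base frame: x ahead of the robot, y to its left, z up, the work surface at z = 0. Lengths are in m, angles in rad, forces in N, time in s.
With the tool pointing down it reaches from about 0.4 to 0.875 m from the base axis. Payload 6.5 kg.
Tool frame: the origin (TCP) lies midway between the tips of the shut fingers; the grasp point (between the pads) lies 19 mm behind it; z points along the fingers, y is the direction in which the jaws open and shut (so a half turn about z gives the same grasp; the last joint's range is limited). The gripper opens to 85 mm and grips with 20 to 120 N. Pads are 22 mm wide; open, the fingers measure 114 mm over their backs; the gripper's body (76 mm by 85 mm) begins 54 mm behind the grasp point. The pads swing forward as they close: fully open they stand 13 mm farther back than shut.
Start: joints at [-1.228, 0.536, -0.004, 1.538, 0.003, 1.067, -0.071], TCP at [0.258, 0.596, 0.231] pointing down, gripper open.
Joint ranges: [-2.7, 2.7], [-0.37, 2.16], [-1.27, 1.26], [0.24, 2.4], [-1.31, 4.45], [0.19, 1.91], [-2.76, 2.76]. Speed limits (rad/s): [2.39, 2.39, 3.14, 3.14, 3.14, 3.14, 3.14].

### API

Orientations are given as [roll, pitch, yaw] about the fixed x, y, z axes, in that order (R = Rz(yaw) Ry(pitch) Rx(roll)).
In Python, from cell import * gives the robot as it stands. The module is installed in compiled form; this text tells all that it offers.
- The arm moves only by the tool move_arm, never from a script. Its argument "motion" is a list of rows, each an object with "delta_rot": the turn, a rotation vector about the tool's x, y, z in rad, a list of three; "delta_pos": the shift along the tool's x, y, z in m, a list of three; "claw": the finger opening in m, from 0 to 0.0854. A call has 1 to 12 rows; each row is the pose to reach, as a shift and turn from the pose commanded when the call began, along the tool's axes at that moment; what a row does not reach only later rows make up. A row lasts 1/12 s, in which the tool goes at most 41.7 mm and 7.16 degrees, less where a joint would pass 70% of its speed; a pose out of reach is approached as far as the arm can. A call with a gripper value outside its range is refused whole. The fingers move at their own pace and stop on an object; "force" is the grip in N (left out, the last holds). Time passes only in rows, so rows that repeat a pose let the fingers close. It gives the time, the measured TCP pose, the force and the opening at its end, in the units of the state.
- get_state(): the state, without advancing time (a new reading comes with each control period).
- snapshot(name): name is "scene" or "top" or "wrist"; returns (picture, depth): 480x640x3 uint8, red, green, blue; 480x640 float32, m along the optical axis (not along the pixel's ray), 0 where there is no reading.
- camera_model(name): a dict with "intrinsics" (3x3 intrinsics, pixels), "R" (3x3) and "t" (3): a world point X has camera coordinates R X + t. Camera axes: x right, y down, z forward; pixel columns grow to the right and rows downward; lengths in m; the calibration is good to about 2 mm. The wrist camera is an equidistant fisheye: a pixel r from the principal point sees the ray r / f radians off the axis. A picture is of the moment at which its call begins: read the wrist's pose just before it. camera_model takes no time and is no camera call; for the wrist camera it gives the pose at the moment of the call.
- sign_off(): hands the job in, once; it reports no verdict.
The state is a dict: "time_s": time; "joints": joint angles; "qd": joint speeds; "effort": joint torques, N m; "ee_pos": TCP position; "tool_rot": TCP orientation; "contact_force": force on the tool from outside, world axes, zero at the start; "moment": the same for the moment, N m; "finger_gap": opening from 0.0 (shut) to 1.0 (fully open).
Only numpy, scipy, OpenCV 4.12 (cv2) and the standard library are available. Lean on these libraries where they do the work, as an engineer would, in place of code of your own. Each camera call takes 0.05 s, during which the arm holds its last target.

### The job

Lift the chamber door out of the plate rack, bring its hinge knuckle gently between the two lugs of the jamb block on the vacuum chamber, and line the holes up so that the hinge pin could be dropped straight through, with the door standing open about square to the chamber front. Finish while still holding it there by hand, steady, its weight in the gripper and not resting or leaning on the chamber; never knock the door against the chamber, and leave the pin and the other things on the bench where they are.

Things in the scene. Friction and masses are not known exactly. Their poses are not given: they have to be found in the camera images.
- door: Loose aluminium door, 0.5-0.75 kg: upright plate 150 mm wide (x), 14 thick (y), 150 high (z); origin: centre of the plate's underside, 12 mm above the bench at the start; mass centre within 4 mm of mid-plate. Hinge knuckle on the +x edge. Outer face (-y): window frame 66 mm wide, 8 proud, at x 0, z 72 mm; knob 26 mm wide, 28 proud, at x -58, z 75 mm. Inner face plain.
- grip_band (a point): middle of the door's top edge (door frame: x 0, y 0, z 150 mm). Both faces are bare for 40 mm below it: the place to pinch the 14 mm plate across its thickness, from above, over the mass centre.
- knuckle_top (a point): centre of the upper mouth of the 10 mm upright hole in the door's knuckle (door frame: x 100, y 0, z 97 mm). The knuckle is a steel barrel, 18 mm in outer diameter, 44 mm high, on an arm 12 mm thick and 44 mm high from the plate's +x edge.
- knuckle_bottom (a point): centre of the lower mouth of the same hole (door frame: x 100, y 0, z 53 mm)
- chamber: Fixed cube vacuum chamber, 160 mm each way, on posts: top 205 mm above the bench, fittings 60 mm higher at the back. Origin at bench level under the cube's centre; front with round port faces its -x. Steel jamb block on the side wall at its -y front corner, with two lugs one above the other. Door open square: door axes parallel to the chamber's, plate in front of the hinge, underside 50 mm up.
- lug_upper (a point): centre of the lower mouth of the upper lug's upright 10 mm hole, 150 mm above the bench, on the hinge axis (chamber frame: x -88, y -100 mm). The lugs are 20 mm wide and 24 high; the 50 mm gap between them is open to the front and sides, the jamb block's flat face closes it 12 mm behind the axis.
- lug_lower (a point): centre of the upper mouth of the lower lug's hole, on the hinge axis, 100 mm above the bench. The 44 mm knuckle goes in level from the front with 3 mm to spare above and below.
- rack: Fixed black plastic plate rack, 150 (x) by 118 (y) by 34 mm high, with three slots along its x, 16 mm wide, their floor 12 mm above the bench; the door stands in the middle one. Origin at the centre of its underside.
- pin: Loose steel hinge pin, 7 mm in diameter, 120 mm long along its x, with a 30 mm bent end, lying on the bench; origin on the bench under the middle of the long part. Not to be moved.
- wrench: Loose wrench 160 mm long along its x, lying on the bench. Not to be moved.
- solvent: Loose white bottle 62 mm in diameter, 150 mm high, standing on the bench; origin at its foot. Not to be moved.
- blank: Loose steel blanking flange, a disc 75 mm in diameter and 12 mm thick, lying on the bench; origin under its centre. Not to be moved.
Mind the look-alikes: they are no part of the job. Of the things like the rack, leave any that is blue or pink; of the rest the larger one is meant.

How it is judged:
By the outcome, as a careful person would: the job done as asked, in the order asked, and still so for the second after the job is handed in, while the arm keeps its last pose, push and grip.
It also fails if it takes over 35 s, if anything falls off the work surface, if the arm or the gripper's body presses on something with over 40 N, if the wrist force passes 120 N, or if a joint passes its speed limit or range.

## Working session

There is one attempt and no reset: what is moved stays moved. The work goes in short steps, Python scripts to look and compute and a tool call to move; the robot and the scene stay as the last step left them, time stands still between calls to the robot, and variables do not carry over. Pictures are saved under pics/ and viewed, and the job is handed in when it is done.

Besides the shell and the picture viewer there is one more tool, called after "Request:" by a JSON object that holds its "fn" and its "kwargs". move_arm: Moves the arm, as the interface text tells. Its arguments: {"type":"object","properties":{"motion":{"type":"array"},"force":{"type":"number"}},"required":["motion"]}

```bash
mkdir -p pics; python3 - <<'E'
from cell import *
import cv2,numpy as np
print(get_state())
for n in ["scene","top","wrist"]:
    c=camera_model(n);p,d=snapshot(n)
    cv2.imwrite(f"pics/{n}0.png",p[...,::-1]);np.savez(f"{n}0.npz",p=p,d=d,K=c["intrinsics"],R=c["R"],t=c["t"])
    print(n,c,d.min(),d.max())
E
```

```text
{'time_s': 0.0, 'joints': array([-1.22822318,  0.53716197, -0.00442433,  1.53887198,  0.00259272,
        1.06729772, -0.071176  ]), 'qd': array([ 3.84659606e-04, -1.38600886e-05,  3.31692165e-04,  2.72980593e-04,
        4.36528388e-04, -4.06974885e-04,  4.09922013e-05]), 'effort': array([ 1.56945216e-04, -5.83388078e+01,  1.04848869e+00, -2.59108847e+01,
        1.22838904e-02,  9.36219469e-03, -1.13217408e-05]), 'ee_pos': array([0.25813658, 0.59585662, 0.23041639]), 'tool_rot': array([-3.13986410e+00,  1.28117829e-04,  2.73289974e+00]), 'contact_force': array([-0.01618352, -0.1779859 ,  0.24327747]), 'moment': array([ 0.01315451, -0.01158119, -0.0208452 ]), 'finger_gap': 0.9997627204626369}
scene {'intrinsics': array([[455.54305675,   0.        , 321.28746002],
       [  0.        , 455.54305675, 240.44022364],
       [  0.        ,   0.        ,   1.        ]]), 'R': array([[-0.44747704,  0.8942294 , -0.01086671],
       [ 0.49428001,  0.23717727, -0.83632184],
       [-0.74528624, -0.37960601, -0.54813109]]), 't': array([ 0.31943004, -0.13082278,  1.32278338])} 0.0 3.6622167
top {'intrinsics': array([[611.89577484,   0.        , 320.14066663],
       [  0.        , 611.89577484, 240.81850355],
       [  0.        ,   0.        ,   1.        ]]), 'R': array([[-0.01971236, -0.9996612 , -0.01699731],
       [-0.99058016,  0.02183181, -0.13518253],
       [ 0.13550781,  0.01417243, -0.99067491]]), 't': array([-0.09171042,  0.51287964,  1.60339541])} 0.0 2.6241128
wrist {'intrinsics': array([[371.64829954,   0.        , 324.66487343],
       [  0.        , 371.64829954, 238.84898465],
       [  0.        ,   0.        ,   1.        ]]), 'R': array([[ 0.39786771,  0.917441  , -0.00181697],
       [ 0.8706623 , -0.37695532,  0.31599342],
       [ 0.2892204 , -0.12730554, -0.94875964]]), 't': array([-0.64902691, -0.04048768,  0.38091318])} 0.0 1.5748576
```

View pics/scene0.png

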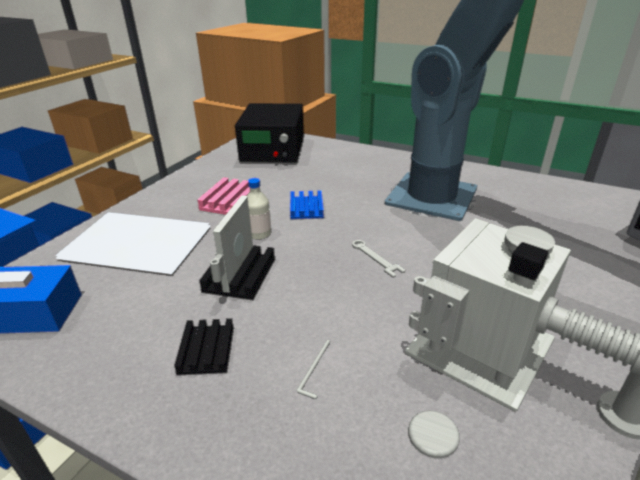

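View pics/top0.png

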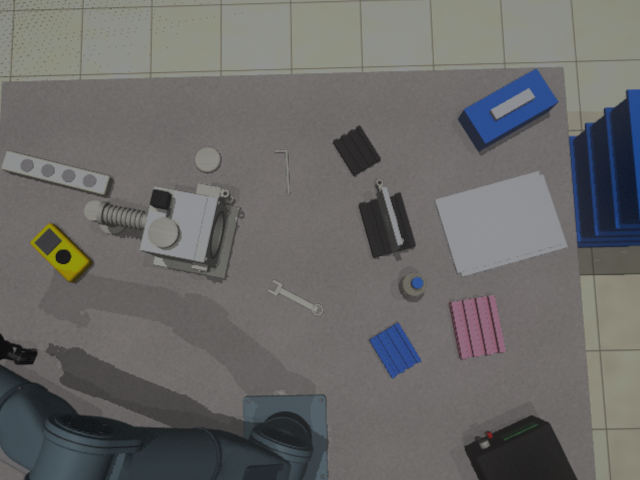

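View pics/wrist0.png

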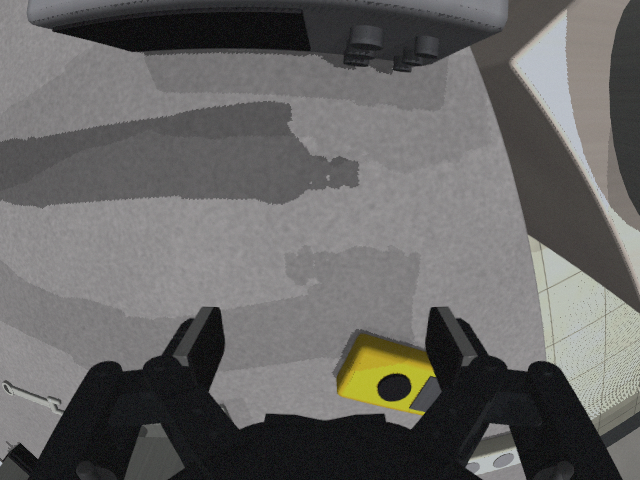

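Scene and top views: the door stands in the larger black rack (top ≈ (392,220), knuckle ≈ (380,185)). The chamber is at top ≈ (180,225), with jamb lugs around (225,195). Zooming in next.

```bash
python3 - <<'E'
import cv2
t=cv2.imread("pics/top0.png");s=cv2.imread("pics/scene0.png")
a=cv2.resize(t[150:290,330:450],None,fx=4,fy=4,interpolation=2)
b=cv2.resize(t[160:290,130:250],None,fx=4,fy=4,interpolation=2)
cv2.imwrite("pics/z1.png",cv2.resize(cv2.hconcat([a[:520],b[:520]]),None,fx=.83,fy=.83))
c=cv2.resize(s[180:310,190:290],None,fx=4,fy=4,interpolation=2)
d=cv2.resize(s[260:390,395:495],None,fx=4,fy=4,interpolation=2)
cv2.imwrite("pics/z2.png",cv2.hconcat([c,d]))
E
```

```text
(no output)
```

View pics/z1.png

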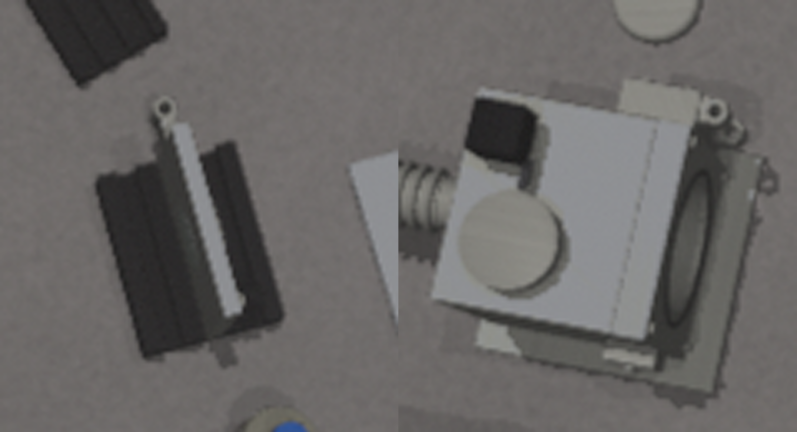

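View pics/z2.png

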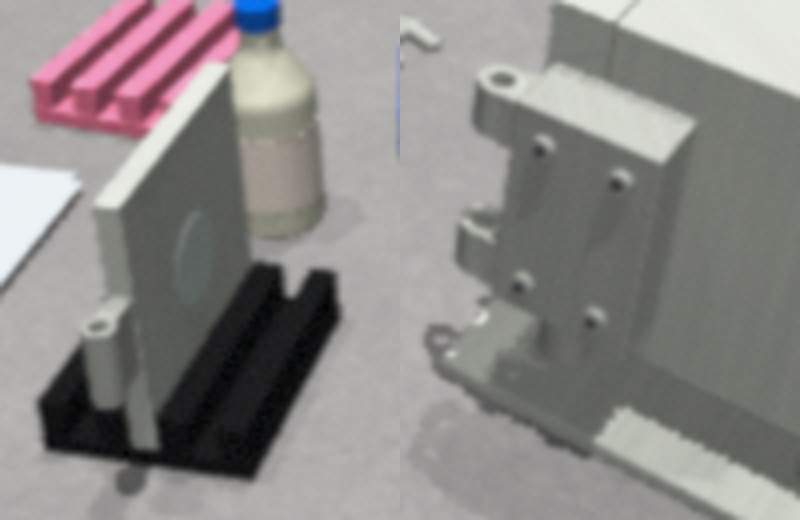

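```bash
cat > h.py <<'E'
import numpy as np,cv2
def load(f): return dict(np.load(f))
def ray(c,px,fish=False):
    K=c['K'];u=np.array(px,float)
    x=(u[0]-K[0,2])/K[0,0];y=(u[1]-K[1,2])/K[1,1]
    if fish:
        th=np.hypot(x,y); s=np.sin(th)/th if th>1e-9 else 1; d=np.array([x*s,y*s,np.cos(th)])
    else: d=np.array([x,y,1.]); d/=np.linalg.norm(d)
    return -c['R'].T@c['t'], c['R'].T@d
def plane(c,px,z,fish=False):
    o,d=ray(c,px,fish); return o+d*(z-o[2])/d[2]
def tri(rays):
    A=np.zeros((3,3));b=np.zeros(3)
    for o,d in rays:
        P=np.eye(3)-np.outer(d,d);A+=P;b+=P@o
    X=np.linalg.solve(A,b)
    return X,[float(np.linalg.norm((np.eye(3)-np.outer(d,d))@(X-o))) for o,d in rays]
def proj(c,X,fish=False):
    p=c['R']@np.asarray(X)+c['t'];K=c['K']
    if fish:
        r=np.hypot(p[0],p[1]);th=np.arctan2(r,p[2]);q=p[:2]/r*th
    else: q=p[:2]/p[2]
    return q*[K[0,0],K[1,1]]+K[:2,2]
def depthpts(c):
    d=c['d'];K=c['K'];v,u=np.mgrid[:480,:640]
    P=np.stack([(u-K[0,2])/K[0,0]*d,(v-K[1,2])/K[1,1]*d,d],-1)
    return (P-c['t'])@c['R']
E
python3 - <<'E'
from h import *
T=load("top0.npz");S=load("scene0.npz")
f=3.32
tl=lambda x,y:(x/f+330-.5+.0,y/f+150-.5); tr=lambda x,y:((x-398.4)/f+130-.5,y/f+160-.5)
sl=lambda x,y:(x/4+190-.5,y/4+180-.5); sr=lambda x,y:((x-400)/4+395-.5,y/4+260-.5)
for n,a,b in [("knuckletop",tl(163,107),sl(99,326)),("doortop +x end",tl(181,126),sl(108,201)),("doortop -x end",tl(232,313),sl(222,68)),("upper lug top",tr(714,110),sr(503,79))]:
    print(n,tri([ray(T,a),ray(S,b)]))
# depth
P=depthpts(T)
m=P[...,2]
def box(u0,u1,v0,v1,z0,z1):
    q=P[v0:v1,u0:u1].reshape(-1,3);return q[(q[:,2]>z0)&(q[:,2]<z1)]
q=box(365,425,165,270,.153,.175);print("door top",len(q),q.mean(0)); 
print(cv2.fitLine(q[:,:2].astype(np.float32),2,0,.01,.01).ravel())
q=box(130,250,160,290,.195,.215);print("chamber top",len(q),q.mean(0),cv2.minAreaRect(q[:,:2].astype(np.float32)))
q=box(340,440,170,280,.025,.045);print("rack top",len(q),q.mean(0),cv2.minAreaRect(q[:,:2].astype(np.float32)))
q=box(205,240,180,210,.165,.18);print("lug top",len(q),q.mean(0),cv2.minAreaRect(q[:,:2].astype(np.float32)))
E
```

```text
knuckletop (array([ 0.65206385, -0.25838776,  0.10833794]), [0.0011008509038829778, 0.0011008509038829336])
doortop +x end (array([ 0.62429191, -0.26626527,  0.16140703]), [0.0003588670717978619, 0.0003588670717977074])
doortop -x end (array([ 0.48228586, -0.2993501 ,  0.15793861]), [7.172480227534268e-05, 7.172480227527233e-05])
upper lug top (array([0.61800407, 0.12959994, 0.17236394]), [0.0007963437835380096, 0.0007963437835379639])
door top 358 [ 0.55238847 -0.28317155  0.16213499]
[ 0.9721037   0.23455136  0.5523885  -0.28317156]
chamber top 3243 [0.53439401 0.22029738 0.20538419] ((0.5381121039390564, 0.233523428440094), (0.16520662605762482, 0.1618167906999588), 77.57328033447266)
rack top 1139 [ 0.55173574 -0.27714238  0.03423917] ((0.5601143836975098, -0.28217631578445435), (0.31779351830482483, 0.11758501827716827), 13.713545799255371)
lug top 208 [0.61864216 0.14938256 0.17490573] ((0.6177300214767456, 0.15743128955364227), (0.06847109645605087, 0.05357080325484276), 53.779823303222656)
```

```bash
cat >> h.py <<'E'
from scipy.spatial.transform import Rotation as Rn
def RT(rpy): return Rn.from_euler('xyz',rpy).as_matrix()
def delta(st,pos,rpy):
    """tool-frame delta to reach pose"""
    R0=RT(st['tool_rot']);dp=R0.T@(np.array(pos)-st['ee_pos'])
    return dp,Rn.from_matrix(R0.T@RT(rpy)).as_rotvec()
E
python3 - <<'E'
from h import *
from cell import get_state
W=load("wrist0.npz");s=get_state();R=RT(s['tool_rot'])
print("cam in tool",R.T@(-W['R'].T@W['t']-s['ee_pos']));print("cam axes in tool",(W['R']@R).round(3))
c=np.array(delta(s,[.42,.10,.40],[np.pi,0,np.radians(85)]));print(c.round(4))
print(delta(dict(tool_rot=[np.pi,0,np.radians(85)],ee_pos=np.array([.44,.05,.4])),[.5525,-.283,.30],[np.pi,0,np.radians(13.5)]))
E
```

```text
cam in tool [ 8.17039816e-02  4.79467427e-05 -1.42411905e-01]
cam axes in tool [[-0.     1.     0.   ]
 [-0.949 -0.    -0.316]
 [-0.316 -0.001  0.949]]
[[-3.4560e-01 -3.9100e-01 -1.6880e-01]
 [-1.1000e-03  9.0000e-04  1.2493e+00]]
(array([-0.32192781,  0.14109477,  0.1       ]), array([-8.10993343e-33, -1.52824950e-16,  1.24791042e+00]))
```

Request:
{"fn": "move_arm", "kwargs": {"motion": [{"delta_pos": [0, 0, -0.05], "delta_rot": [0, 0, 0.1], "claw": 0.0854}, {"delta_pos": [-0.02, -0.02, -0.09], "delta_rot": [0, 0, 0.2], "claw": 0.0854}, {"delta_pos": [-0.05, -0.05, -0.12], "delta_rot": [0, 0, 0.32], "claw": 0.0854}, {"delta_pos": [-0.08, -0.08, -0.13], "delta_rot": [0, 0, 0.44], "claw": 0.0854}, {"delta_pos": [-0.11, -0.11, -0.14], "delta_rot": [0, 0, 0.56], "claw": 0.0854}, {"delta_pos": [-0.14, -0.14, -0.15], "delta_rot": [0, 0, 0.68], "claw": 0.0854}, {"delta_pos": [-0.17, -0.17, -0.15], "delta_rot": [0, 0, 0.8], "claw": 0.0854}, {"delta_pos": [-0.2, -0.2, -0.15], "delta_rot": [0, 0, 0.92], "claw": 0.0854}, {"delta_pos": [-0.23, -0.23, -0.15], "delta_rot": [0, 0, 1.04], "claw": 0.0854}, {"delta_pos": [-0.26, -0.26, -0.15], "delta_rot": [0, 0, 1.16], "claw": 0.0854}, {"delta_pos": [-0.29, -0.29, -0.15], "delta_rot": [0, 0, 1.25], "claw": 0.0854}, {"delta_pos": [-0.315, -0.315, -0.15], "delta_rot": [0, 0, 1.25], "claw": 0.0854}]}}

```text
time_s: 1.15
ee_pos: [0.4134, 0.2027, 0.3813]
tool_rot: [-3.142, -0.0, 1.478]
contact_force: [1.1, 0.9, -0.8]
finger_gap: 0.997
```

```bash
cat >> h.py <<'E'
def snapw(name,cam="wrist"):
    from cell import snapshot,camera_model,get_state
    c=camera_model(cam);s=get_state();p,d=snapshot(cam)
    cv2.imwrite(f"pics/{name}.png",p[...,::-1]);np.savez(f"{name}.npz",p=p,d=d,K=c["intrinsics"],R=c["R"],t=c["t"],ee=s['ee_pos'],rpy=s['tool_rot'])
    return load(f"{name}.npz")
E
python3 - <<'E'
from h import *
from cell import get_state
s=get_state();print(s['time_s'],s['ee_pos'],s['tool_rot'],s['qd'].round(3))
snapw("w1")
E
```

```text
1.15 [0.41342766 0.20268674 0.3812984 ] [-3.14155924e+00 -4.56238701e-04  1.47809710e+00] [ 0.592 -0.133  0.461  0.137  0.027 -0.014  1.162]
```

View pics/w1.png

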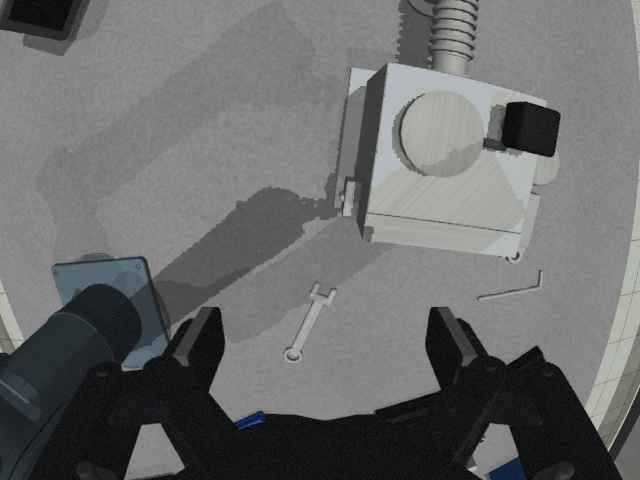

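Request:
{"fn": "move_arm", "kwargs": {"motion": [{"delta_pos": [-0.03, 0.03, 0.0], "delta_rot": [0, 0, 0], "claw": 0.0854}, {"delta_pos": [-0.055, 0.06, 0.0], "delta_rot": [0, 0, 0], "claw": 0.0854}, {"delta_pos": [-0.075, 0.09, 0.01], "delta_rot": [0, 0, 0], "claw": 0.0854}, {"delta_pos": [-0.095, 0.12, 0.02], "delta_rot": [0, 0, 0], "claw": 0.0854}, {"delta_pos": [-0.11, 0.15, 0.03], "delta_rot": [0, 0, 0], "claw": 0.0854}, {"delta_pos": [-0.125, 0.172, 0.03], "delta_rot": [0, 0, 0], "claw": 0.0854}, {"delta_pos": [-0.125, 0.172, 0.03], "delta_rot": [0, 0, 0], "claw": 0.0854}, {"delta_pos": [-0.125, 0.172, 0.03], "delta_rot": [0, 0, 0], "claw": 0.0854}, {"delta_pos": [-0.125, 0.172, 0.03], "delta_rot": [0, 0, 0], "claw": 0.0854}]}}

```text
time_s: 1.95
ee_pos: [0.5731, 0.066, 0.351]
tool_rot: [-3.141, -0.0, 1.483]
contact_force: [-0.3, 0.6, -0.1]
finger_gap: 1.002
```

```bash
python3 - <<'E'
from h import *
from cell import get_state
s=get_state();print(s['time_s'],s['ee_pos'],s['tool_rot'],s['qd'].round(3))
snapw("w2")
E
```

```text
1.95 [0.57310738 0.06596828 0.3510051 ] [-3.14065107e+00 -3.14284203e-04  1.48344587e+00] [-0.017 -0.016 -0.006  0.007  0.002 -0.001  0.005]
```

View pics/w2.png

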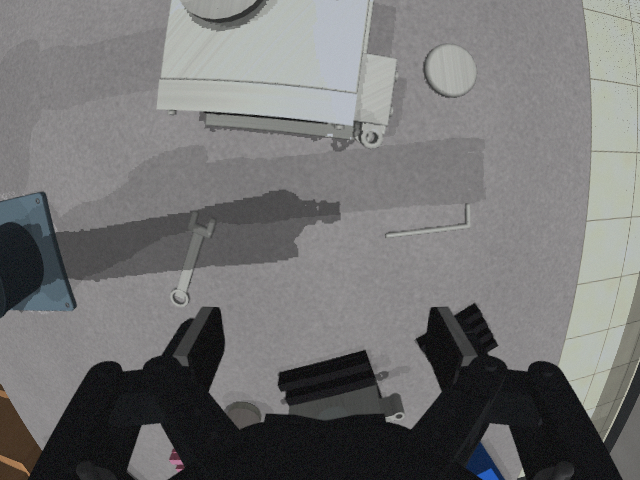

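```bash
python3 - <<'E'
from h import *
W=load("w2.npz")
cv2.imwrite("pics/z3.png",cv2.resize(cv2.imread("pics/w2.png")[40:160,310:410],None,fx=5,fy=5,interpolation=cv2.INTER_CUBIC))
cv2.imwrite("pics/z4.png",cv2.resize(cv2.imread("pics/w2.png")[60:150,140:400],None,fx=3,fy=3,interpolation=cv2.INTER_CUBIC))
print(plane(W,(371,138),.174,True))
d=W['d'];print(d[100,300],d[138,371],d[130,382])
E
```

```text
[0.61765542 0.12818995 0.174     ]
0.26911816 0.38090694 0.30626702
```

View pics/z3.png

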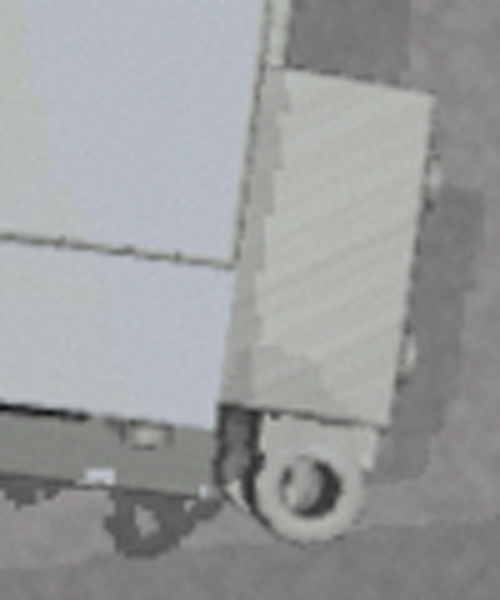

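View pics/z4.png

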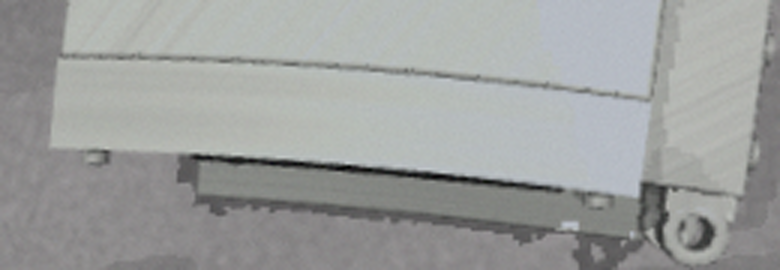

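```bash
python3 - <<'E'
from h import *
W=load("w2.npz")
a=lambda x,y:((x+.5)/5+310-.5,(y+.5)/5+40-.5)
b=lambda x,y:((x+.5)/3+140-.5,(y+.5)/3+60-.5)
def ang(p,q,z):
    p=plane(W,p,z,1);q=plane(W,q,z,1);d=q-p;return p.round(4),q.round(4),np.linalg.norm(d).round(4),np.degrees(np.arctan2(d[1],d[0])).round(2)
print("ring",plane(W,a(311,486),.174,1))
print("front edge z205 ->-y dir",ang(b(52,148),b(640,196),.205))
print("dashed",ang(b(60,56),b(648,98),.205))
print("side edge top",ang(a(218,425),a(265,75),.205))
print("jamb side",ang(a(390,425),a(435,95),.174))
print("jamb back",ang(a(280,68),a(435,95),.174))
print("jamb front",ang(a(225,402),a(390,425),.174))
E
```

```text
ring [0.61841759 0.12918192 0.174     ]
front edge z205 ->-y dir (array([0.4449, 0.1744, 0.205 ]), array([0.6008, 0.1411, 0.205 ]), np.float64(0.1594), np.float64(-12.06))
dashed (array([0.4503, 0.1994, 0.205 ]), array([0.6049, 0.1663, 0.205 ]), np.float64(0.1582), np.float64(-12.06))
side edge top (array([0.601 , 0.1414, 0.205 ]), array([0.6128, 0.1957, 0.205 ]), np.float64(0.0556), np.float64(77.8))
jamb side (array([0.6328, 0.1389, 0.174 ]), array([0.6451, 0.1963, 0.174 ]), np.float64(0.0587), np.float64(77.89))
jamb back (array([0.619 , 0.2021, 0.174 ]), array([0.6451, 0.1963, 0.174 ]), np.float64(0.0268), np.float64(-12.53))
jamb front (array([0.6048, 0.1446, 0.174 ]), array([0.6328, 0.1389, 0.174 ]), np.float64(0.0286), np.float64(-11.54))
```

```bash
python3 - <<'E'
from h import *
from cell import get_state
s=get_state()
print(delta(s,[.5525,-.283,.27],[np.pi,0,np.radians(13.5)]))
E
```

```text
(array([-0.34997605,  0.00981577,  0.08097129]), array([-1.06135348e-03, -2.49819768e-04,  1.24888011e+00]))
```

Request:
{"fn": "move_arm", "kwargs": {"motion": [{"delta_pos": [-0.03, 0, 0], "delta_rot": [0, 0, 0.115], "claw": 0.0854}, {"delta_pos": [-0.06, 0, 0], "delta_rot": [0, 0, 0.23], "claw": 0.0854}, {"delta_pos": [-0.09, 0, 0], "delta_rot": [0, 0, 0.345], "claw": 0.0854}, {"delta_pos": [-0.12, 0, 0], "delta_rot": [0, 0, 0.46], "claw": 0.0854}, {"delta_pos": [-0.155, 0.002, 0.0], "delta_rot": [0, 0, 0.575], "claw": 0.0854}, {"delta_pos": [-0.19, 0.004, 0.0], "delta_rot": [0, 0, 0.69], "claw": 0.0854}, {"delta_pos": [-0.225, 0.006, 0.01], "delta_rot": [0, 0, 0.805], "claw": 0.0854}, {"delta_pos": [-0.26, 0.007, 0.025], "delta_rot": [0, 0, 0.92], "claw": 0.0854}, {"delta_pos": [-0.295, 0.008, 0.04], "delta_rot": [0, 0, 1.035], "claw": 0.0854}, {"delta_pos": [-0.325, 0.009, 0.06], "delta_rot": [0, 0, 1.15], "claw": 0.0854}, {"delta_pos": [-0.35, 0.01, 0.08], "delta_rot": [0, 0, 1.249], "claw": 0.0854}, {"delta_pos": [-0.35, 0.01, 0.08], "delta_rot": [0, 0, 1.249], "claw": 0.0854}]}}

```text
time_s: 3.0
ee_pos: [0.5494, -0.2874, 0.268]
tool_rot: [-3.141, 0.005, 0.224]
contact_force: [-1.0, 0.2, -0.1]
finger_gap: 0.999
```

```bash
python3 - <<'E'
from h import *
from cell import get_state
s=get_state();print(s['time_s'],s['ee_pos'],s['tool_rot'],s['qd'].round(3))
snapw("w3")
E
```

```text
3.0 [ 0.54940064 -0.28744292  0.2680132 ] [-3.14084308  0.00514043  0.22375133] [-0.058 -0.057 -0.032 -0.024  0.035  0.056  0.049]
```

View pics/w3.png

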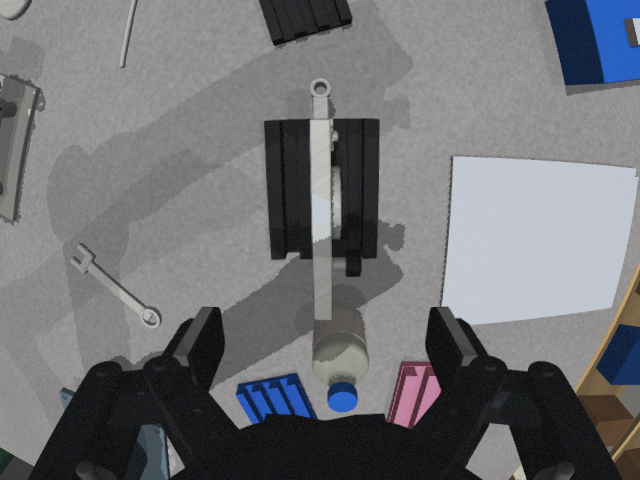

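```bash
python3 - <<'E'
from h import *
W=load("w3.npz")
print(W['ee'],W['rpy'])
cv2.imwrite("pics/z5.png",cv2.resize(cv2.imread("pics/w3.png")[70:150,280:360],None,fx=6,fy=6,interpolation=cv2.INTER_CUBIC))
cv2.imwrite("pics/z6.png",cv2.resize(cv2.imread("pics/w3.png")[270:350,280:360],None,fx=6,fy=6,interpolation=cv2.INTER_CUBIC))
cv2.imwrite("pics/z56.png",cv2.hconcat([cv2.resize(cv2.imread(f"pics/{n}.png"),(400,400)) for n in("z5","z6")]))
E
```

```text
[ 0.54940064 -0.28744292  0.2680132 ] [-3.14084308  0.00514043  0.22375133]
```

View pics/z56.png

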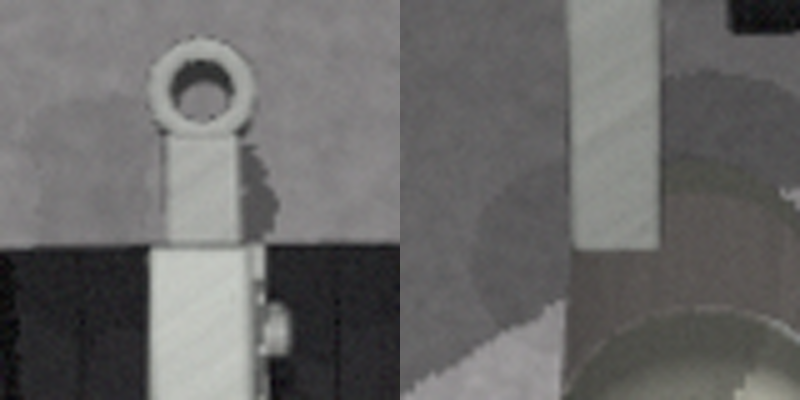

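```bash
python3 - <<'E'
from h import *
W=load("w3.npz");T=load("top0.npz");S=load("scene0.npz");W2=load("w2.npz")
a=lambda x,y:((x+.5)/5+280-.5,(y+.5)/5+70-.5)
b=lambda x,y:((x-400+.5)/5+280-.5,(y+.5)/5+270-.5)
p=[plane(W,q,.162,1) for q in(a(150,248),a(253,247),b(573,248),b(659,248))]
print(np.round(p,4)); A=(p[0]+p[1])/2;B=(p[2]+p[3])/2;d=A-B
print("ctr",(A+B)/2,"len",np.linalg.norm(d),"yaw",np.degrees(np.arctan2(d[1],d[0])),"w",np.linalg.norm(p[0]-p[1]),np.linalg.norm(p[2]-p[3]))
k=plane(W,a(201,89),.109,1);e=k-(A+B)/2;print("knuckle",k,np.hypot(*e[:2]),np.degrees(np.arctan2(e[1],e[0])))
f=3.32
tl=lambda x,y:(x/f+330-.5,y/f+150-.5);sl=lambda x,y:(x/4+190-.5,y/4+180-.5); sr=lambda x,y:((x-400)/4+395-.5,y/4+260-.5)
tr=lambda x,y:((x-398.4)/f+130-.5,y/f+160-.5)
print("knuckle 3view",tri([ray(W,a(201,89),1),ray(T,tl(163,107)),ray(S,sl(99,326))]))
print("knuckle WS",tri([ray(W,a(201,89),1),ray(S,sl(99,326))]))
pm=np.add(a(150,248),a(253,247))/2
print("door+x end WS",tri([ray(W,pm,1),ray(S,sl(108,201))]))
print("lug W2,S",tri([ray(W2,(371.8,136.8),1),ray(S,sr(503,79))]))
E
```

```text
[[ 0.6256 -0.2595  0.162 ]
 [ 0.6286 -0.2727  0.162 ]
 [ 0.4811 -0.2942  0.162 ]
 [ 0.4841 -0.3072  0.162 ]]
ctr [ 0.55483869 -0.2834061   0.162     ] len 0.14859426563162803 yaw 13.444077565930812 w 0.013522859691760552 0.013305802817724421
knuckle [ 0.65181981 -0.25976248  0.109     ] 0.09982162950795452 13.701210535080744
knuckle 3view (array([ 0.65191262, -0.2589626 ,  0.10796789]), [0.0007677101351030541, 0.0014927325741966814, 0.000804619445488413])
knuckle WS (array([ 0.65196802, -0.25980404,  0.10794323]), [0.00010005441739052134, 0.00010005441739081366])
door+x end WS (array([ 0.62659992, -0.26561873,  0.16277294]), [0.0007188219634644574, 0.000718821963464471])
lug W2,S (array([0.6186036 , 0.12901119, 0.17257963]), [9.22434934854496e-05, 9.224349348544565e-05])
```

```bash
python3 - <<'E'
from h import *
from cell import get_state
s=get_state();print(s['ee_pos'],s['tool_rot'])
print(delta(s,[.5548,-.2834,.128],[np.pi,0,np.radians(13.5)]))
E
```

```text
[ 0.5509305  -0.28510207  0.2695496 ] [-3.14001820e+00  3.13643797e-03  2.30336480e-01]
(array([ 0.00459984, -0.00055085,  0.14153691]), array([-0.00158274,  0.00313227, -0.00528543]))
```

Request:
{"fn": "move_arm", "kwargs": {"motion": [{"delta_pos": [0.001, 0.0005, 0.02], "delta_rot": [0, 0, 0], "claw": 0.0854}, {"delta_pos": [0.002, 0.001, 0.05], "delta_rot": [0, 0, 0], "claw": 0.0854}, {"delta_pos": [0.002, 0.001, 0.08], "delta_rot": [0, 0, 0], "claw": 0.0854}, {"delta_pos": [0.002, 0.001, 0.11], "delta_rot": [0, 0, 0], "claw": 0.07}, {"delta_pos": [0.002, 0.001, 0.13], "delta_rot": [0, 0, 0], "claw": 0.06}, {"delta_pos": [0.002, 0.001, 0.142], "delta_rot": [0, 0, 0], "claw": 0.05}, {"delta_pos": [0.002, 0.001, 0.142], "delta_rot": [0, 0, 0], "claw": 0.04}, {"delta_pos": [0.002, 0.001, 0.142], "delta_rot": [0, 0, 0], "claw": 0.04}]}}

```text
time_s: 3.72
ee_pos: [0.556, -0.2839, 0.1302]
tool_rot: [-3.141, -0.001, 0.236]
contact_force: [1.0, 0.8, 0.9]
finger_gap: 0.473
```

```bash
python3 - <<'E'
from h import *
from cell import get_state
s=get_state();print(s['time_s'],s['ee_pos'],s['tool_rot'],s['qd'].round(3),s['finger_gap'],s['contact_force'])
print(delta(s,[.5548,-.2834,.128],[np.pi,0,np.radians(13.5)]))
snapw("w4")
E
```

```text
3.7167 [ 0.55596351 -0.28389697  0.13022254] [-3.14149454e+00 -1.15175351e-03  2.35869477e-01] [ 0.002 -0.021  0.025 -0.019  0.003  0.001  0.   ] 0.4727507807473949 [1.00362586 0.81236552 0.92380633]
(array([-0.00101772, -0.00075489,  0.00222145]), array([-9.82608594e-05, -1.15174124e-03,  2.50084755e-04]))
```

View pics/w4.png

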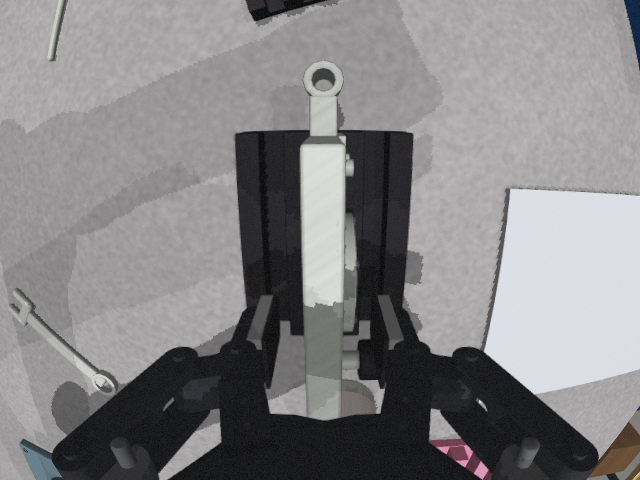

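The jaws straddle the plate symmetrically: pads at about u = 268 and 383, plate at 305–345. Closing now.

Request:
{"fn": "move_arm", "kwargs": {"motion": [{"delta_pos": [-0.001, 0, 0.001], "delta_rot": [0, 0, 0], "claw": 0.02}, {"delta_pos": [-0.001, 0, 0.001], "delta_rot": [0, 0, 0], "claw": 0.01}, {"delta_pos": [-0.001, 0, 0.001], "delta_rot": [0, 0, 0], "claw": 0.0}, {"delta_pos": [-0.001, 0, 0.001], "delta_rot": [0, 0, 0], "claw": 0.0}, {"delta_pos": [-0.001, 0, 0.001], "delta_rot": [0, 0, 0], "claw": 0.0}, {"delta_pos": [-0.001, 0, 0.001], "delta_rot": [0, 0, 0], "claw": 0.0}, {"delta_pos": [-0.001, 0, 0.001], "delta_rot": [0, 0, 0], "claw": 0.0}], "force": 80}}

```text
time_s: 4.35
ee_pos: [0.5548, -0.2853, 0.1298]
tool_rot: [3.141, -0.002, 0.234]
contact_force: [-1.4, 2.4, 7.3]
finger_gap: 0.15
```

```bash
python3 - <<'E'
from h import *
from cell import get_state
s=get_state();print(s['time_s'],s['ee_pos'],s['tool_rot'],s['finger_gap']*85.4,s['contact_force'])
E
```

```text
4.35 [ 0.55480816 -0.28529553  0.12977758] [ 3.14118611e+00 -1.94158289e-03  2.33898055e-01] 12.819129613070341 [-1.44409863  2.39535944  7.26687598]
```

Request:
{"fn": "move_arm", "kwargs": {"motion": [{"delta_pos": [0, 0, -0.005], "delta_rot": [0, 0, 0], "claw": 0.0}, {"delta_pos": [0, 0, -0.015], "delta_rot": [0, 0, 0], "claw": 0.0}, {"delta_pos": [0, 0, -0.03], "delta_rot": [0, 0, 0], "claw": 0.0}, {"delta_pos": [0, 0, -0.05], "delta_rot": [0, 0, 0], "claw": 0.0}, {"delta_pos": [0, 0, -0.065], "delta_rot": [0, 0, 0], "claw": 0.0}, {"delta_pos": [0, 0, -0.07], "delta_rot": [0, 0, 0], "claw": 0.0}, {"delta_pos": [0, 0, -0.07], "delta_rot": [0, 0, 0], "claw": 0.0}, {"delta_pos": [0, 0, -0.07], "delta_rot": [0, 0, 0], "claw": 0.0}]}}

```text
time_s: 5.02
ee_pos: [0.5537, -0.2847, 0.1978]
tool_rot: [-3.141, 0.001, 0.234]
contact_force: [-0.1, 0.3, -6.9]
finger_gap: 0.147
```

```bash
python3 - <<'E'
from h import *
from cell import get_state
s=get_state();print(s['time_s'],s['ee_pos'],s['tool_rot'],s['finger_gap']*85.4,s['contact_force'],s['moment'])
snapw("w5");snapw("s5","scene")
E
```

```text
5.0167 [ 0.55368346 -0.28467367  0.19775865] [-3.14080596e+00  5.07953298e-04  2.33968107e-01] 12.566088577092675 [-0.05950335  0.28306709 -6.91418077] [0.03282053 0.01369411 0.04803152]
```

View pics/w5.png

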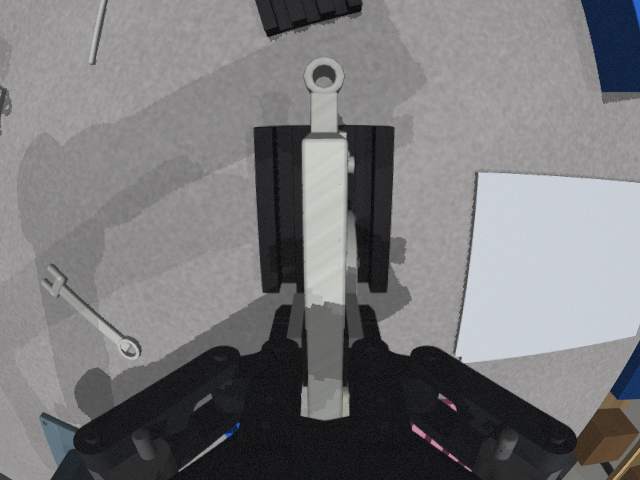

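View pics/s5.png

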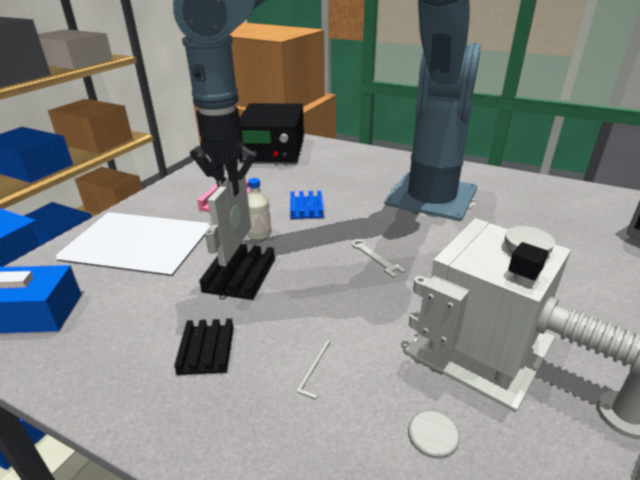

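```bash
python3 - <<'E'
from h import *
ims=[cv2.resize(cv2.imread(f"pics/{n}.png")[50:170,275:375],None,fx=4,fy=4,interpolation=cv2.INTER_CUBIC) for n in("w4","w5")]
cv2.imwrite("pics/z7.png",cv2.hconcat(ims))
E
```

```text
(no output)
```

View pics/z7.png

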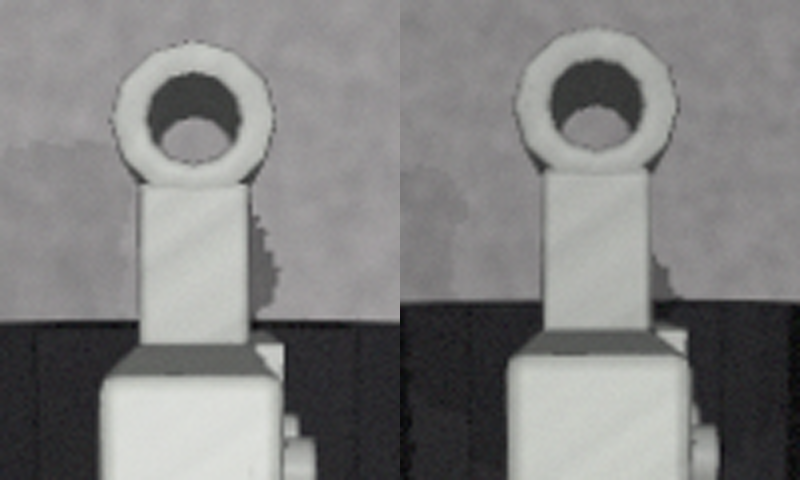

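```bash
cat >> h.py <<'E'
Ct=np.array([.081704,.000048,-.142412]);Rct=None
def tray(c,px):
    """ray in tool frame from wrist cam"""
    R=RT(c['rpy']);o,d=ray(c,px,True);return R.T@(o-c['ee']),R.T@d
def tplane(c,px,z):
    o,d=tray(c,px);return o+d*(z-o[2])/d[2]
E
python3 - <<'E'
from h import *
f=lambda x,y:((x+.5)/4+275-.5,(y+.5)/4+50-.5)
A=load("w4.npz");B=load("w5.npz")
for c,k,e,eb in((A,(193,117),[(102,378),(281,376)],(192,344)),(B,(197,104),[(109,356),(290,356)],(197,330))):
    zt=-.162+c['ee'][2] if c is A else -.162+.1298
    print("K",tplane(c,f(*k),zt+.053),"end",[tplane(c,f(*q),zt).round(4) for q in e],"arm root",tplane(c,f(*eb),zt+.053))
E
```

```text
K [ 0.09873055 -0.0011159   0.02122254] end [array([ 0.0734, -0.0076, -0.0318]), array([ 0.0736,  0.0056, -0.0318])] arm root [ 0.07364609 -0.00124631  0.02122254]
K [ 0.10009546 -0.00068854  0.0208    ] end [array([ 0.0751, -0.0071, -0.0322]), array([ 0.0751,  0.0062, -0.0322])] arm root [ 0.07517558 -0.00070447  0.0208    ]
```

```bash
python3 - <<'E'
from h import *
from cell import get_state
T=load("top0.npz");print("bottle",plane(T,(415,284),.15), "wrench",plane(T,(278,287),.005),plane(T,(318,308),.005))
s=get_state();print(s['ee_pos'],s['tool_rot'])
print(delta(s,[.5836,-.0372,.168],[np.pi,0,np.radians(77.9)]))
E
```

```text
bottle [ 0.38290908 -0.33475972  0.15      ] wrench [0.39154441 0.01424221 0.005     ] [ 0.33301096 -0.09264593  0.005     ]
[ 0.55335207 -0.28444402  0.197009  ] [-3.14007778e+00  1.70953874e-03  2.33966432e-01]
(array([ 0.08679376, -0.23345113,  0.02921435]), array([-2.31359854e-03,  6.72495413e-04, -1.12564584e+00]))
```

Request:
{"fn": "move_arm", "kwargs": {"motion": [{"delta_pos": [0.003, -0.008, 0], "delta_rot": [0, 0, -0.03], "claw": 0.0}, {"delta_pos": [0.009, -0.025, 0], "delta_rot": [0, 0, -0.1], "claw": 0.0}, {"delta_pos": [0.018, -0.048, 0], "delta_rot": [0, 0, -0.2], "claw": 0.0}, {"delta_pos": [0.027, -0.073, 0], "delta_rot": [0, 0, -0.31], "claw": 0.0}, {"delta_pos": [0.036, -0.098, 0], "delta_rot": [0, 0, -0.42], "claw": 0.0}, {"delta_pos": [0.045, -0.123, 0], "delta_rot": [0, 0, -0.53], "claw": 0.0}, {"delta_pos": [0.054, -0.148, 0], "delta_rot": [0, 0, -0.64], "claw": 0.0}, {"delta_pos": [0.063, -0.17, 0], "delta_rot": [0, 0, -0.75], "claw": 0.0}, {"delta_pos": [0.072, -0.193, 0.005], "delta_rot": [0, 0, -0.86], "claw": 0.0}, {"delta_pos": [0.08, -0.215, 0.012], "delta_rot": [0, 0, -0.97], "claw": 0.0}, {"delta_pos": [0.085, -0.229, 0.02], "delta_rot": [0, 0, -1.07], "claw": 0.0}, {"delta_pos": [0.087, -0.2335, 0.027], "delta_rot": [0, 0, -1.1256], "claw": 0.0}]}}

```text
time_s: 6.12
ee_pos: [0.5843, -0.0328, 0.17]
tool_rot: [-3.14, -0.002, 1.371]
contact_force: [0.9, 0.4, -6.3]
finger_gap: 0.149
```

Request:
{"fn": "move_arm", "kwargs": {"motion": [{"delta_pos": [0, 0, 0.002], "delta_rot": [0, 0, 0], "claw": 0.0}, {"delta_pos": [0, 0, 0.002], "delta_rot": [0, 0, 0], "claw": 0.0}, {"delta_pos": [0, 0, 0.002], "delta_rot": [0, 0, 0], "claw": 0.0}, {"delta_pos": [0, 0, 0.002], "delta_rot": [0, 0, 0], "claw": 0.0}, {"delta_pos": [0, 0, 0.002], "delta_rot": [0, 0, 0], "claw": 0.0}]}}

```text
time_s: 6.53
ee_pos: [0.5848, -0.0388, 0.1697]
tool_rot: [3.141, 0.0, 1.357]
contact_force: [0.6, 0.1, -5.4]
finger_gap: 0.15
```

```bash
python3 - <<'E'
from h import *
from cell import get_state
s=get_state();print(s['time_s'],s['ee_pos'],s['tool_rot'],s['qd'].round(3),s['contact_force'],s['moment'])
print(delta(s,[.5836,-.0372,.168],[np.pi,0,np.radians(77.9)]))
snapw("w6");snapw("s6","scene");snapw("t6","top")
E
```

```text
6.5333 [ 0.58475799 -0.03883355  0.16971267] [3.14076428e+00 3.52756615e-04 1.35735190e+00] [-0.003 -0.001 -0.007  0.     0.001 -0.001  0.001] [ 0.6070195   0.06942828 -5.41516454] [-0.01427534  0.01037541  0.00603622]
(array([ 0.00135179, -0.00147916,  0.00171096]), array([ 0.00082797,  0.00035369, -0.00225944]))
```

View pics/w6.png

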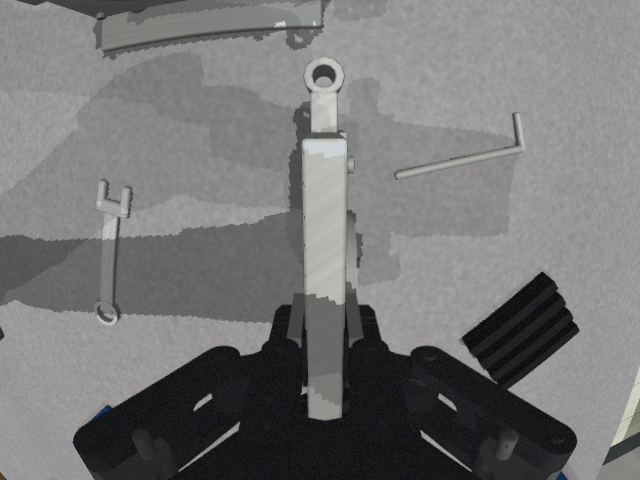

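View pics/s6.png

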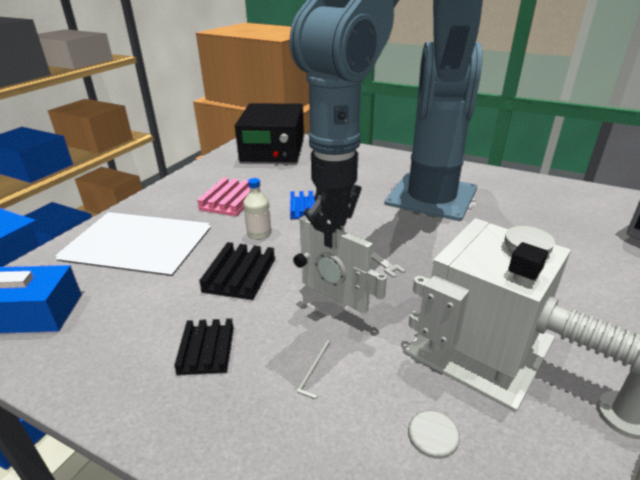

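Request:
{"fn": "move_arm", "kwargs": {"motion": [{"delta_pos": [0.008, -0.0007, 0.001], "delta_rot": [0, 0, -0.002], "claw": 0.0}, {"delta_pos": [0.018, -0.0015, 0.0017], "delta_rot": [0, 0, -0.002], "claw": 0.0}, {"delta_pos": [0.028, -0.0015, 0.0017], "delta_rot": [0, 0, -0.002], "claw": 0.0}, {"delta_pos": [0.034, -0.0015, 0.0017], "delta_rot": [0, 0, -0.002], "claw": 0.0}, {"delta_pos": [0.036, -0.0015, 0.0017], "delta_rot": [0, 0, -0.002], "claw": 0.0}, {"delta_pos": [0.036, -0.0015, 0.0017], "delta_rot": [0, 0, -0.002], "claw": 0.0}, {"delta_pos": [0.036, -0.0015, 0.0017], "delta_rot": [0, 0, -0.002], "claw": 0.0}, {"delta_pos": [0.036, -0.0015, 0.0017], "delta_rot": [0, 0, -0.002], "claw": 0.0}, {"delta_pos": [0.036, -0.0015, 0.0017], "delta_rot": [0, 0, -0.002], "claw": 0.0}]}}

```text
time_s: 7.43
ee_pos: [0.5906, -0.003, 0.1676]
tool_rot: [3.141, 0.0, 1.36]
contact_force: [0.0, -0.6, -6.3]
finger_gap: 0.154
```

```bash
python3 - <<'E'
from h import *
from cell import get_state
s=get_state();print(s['time_s'],s['ee_pos'],s['tool_rot'],s['qd'].round(3),s['contact_force'],s['moment'])
print(delta(s,[.5983,.0312,.168],[np.pi,0,np.radians(77.9)]))
snapw("w7");snapw("s7","scene");snapw("t7","top")
t=cv2.imread("pics/t7.png");c=cv2.imread("pics/s7.png")
cv2.imwrite("pics/z8.png",cv2.hconcat([cv2.resize(c[240:360,350:470],(400,400),interpolation=2),cv2.resize(t[170:250,200:280],(400,400),interpolation=2)]))
E
```

```text
7.4333 [ 0.59059248 -0.00304988  0.16764187] [3.14145229e+00 3.59860435e-04 1.36048281e+00] [ 0.002  0.    -0.003  0.001 -0.    -0.001 -0.001] [ 0.01765056 -0.62572087 -6.27940908] [-0.06130926 -0.02441668  0.01685878]
(array([ 0.03510414,  0.00038752, -0.00037071]), array([0.00014052, 0.0003598 , 0.00087135]))
```

View pics/w7.png

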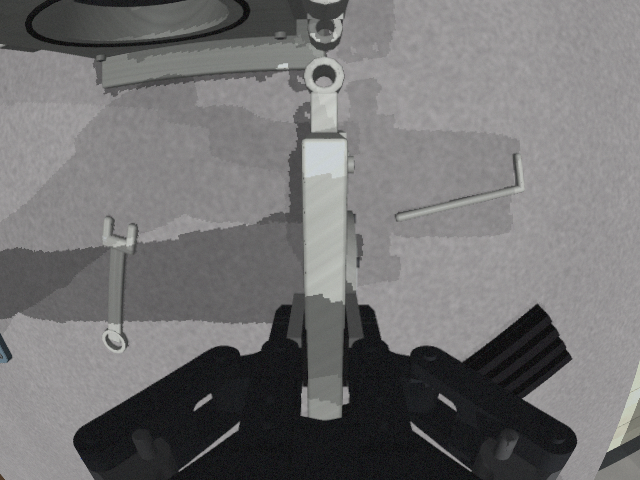

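View pics/z8.png

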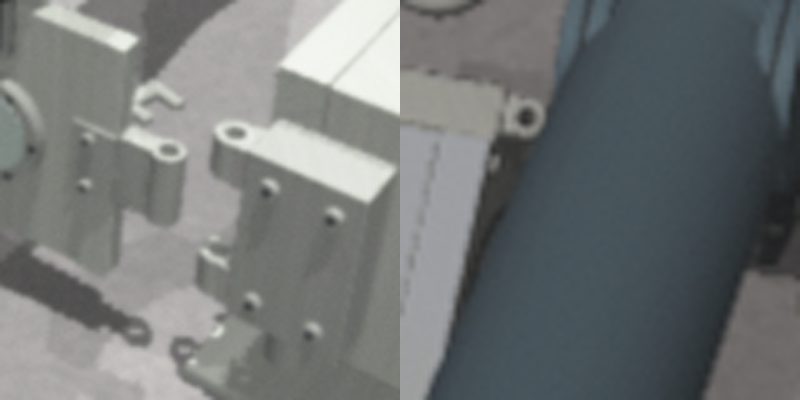

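```bash
python3 - <<'E'
from h import *
ims=[cv2.resize(cv2.imread("pics/w7.png")[0:100,275:375],None,fx=4,fy=4,interpolation=cv2.INTER_CUBIC),cv2.resize(cv2.imread("pics/s7.png")[265:325,380:440],(400,400),interpolation=cv2.INTER_CUBIC)]
cv2.imwrite("pics/z9.png",cv2.hconcat(ims))
E
```

```text
(no output)
```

View pics/z9.png

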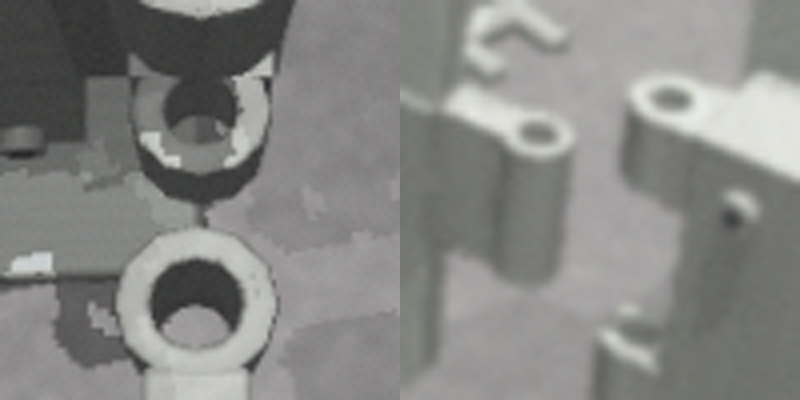

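```bash
python3 - <<'E'
from h import *
W=load("w7.npz");S=load("s7.npz")
f=lambda x,y:((x+.5)/4+275-.5,(y+.5)/4-.5)
g=lambda x,y:((x-400+.5)/6.6667+380-.5,(y+.5)/6.6667+265-.5)
K=f(197,304);L=f(201,108)
ee=W['ee'][2]
print("K tool",tplane(W,K,.0208),"L tool",tplane(W,L,ee-.1))
print("K world",plane(W,K,ee-.0208,1),"L world",plane(W,L,.1,1))
print("K tri",tri([ray(W,K,1),ray(S,g(539,134))]))
W2=load("w2.npz");print("lug top tri",tri([ray(W2,(371.8,136.8),1),ray(S,g(671,99))]))
# lateral via scene only at given heights
print("scene K",plane(S,g(539,134),ee-.0208),"scene lug",plane(S,g(671,99),.174))
E
```

```text
K tool [ 0.10061797 -0.0008387   0.0208    ] L tool [ 0.13487049 -0.00035502  0.06764187]
K world [0.61077838 0.09551398 0.14684187] L world [0.61840329 0.12888505 0.1       ]
K tri (array([0.61076105, 0.09600179, 0.1444585 ]), [0.0002228429995835048, 0.00022284299958347123])
lug top tri (array([0.61864064, 0.12900491, 0.17225792]), [8.043755553963092e-05, 8.043755553963112e-05])
scene K [0.61358692 0.09696381 0.14684187] scene lug [0.62088579 0.12938635 0.174     ]
```

Request:
{"fn": "move_arm", "kwargs": {"motion": [{"delta_pos": [0.004, 0.0004, -0.0004], "delta_rot": [0, 0, 0.0], "claw": 0.0}, {"delta_pos": [0.009, 0.0004, -0.0004], "delta_rot": [0, 0, 0.0], "claw": 0.0}, {"delta_pos": [0.014, 0.0004, -0.0004], "delta_rot": [0, 0, 0.0], "claw": 0.0}, {"delta_pos": [0.019, 0.0004, -0.0004], "delta_rot": [0, 0, 0.0], "claw": 0.0}, {"delta_pos": [0.024, 0.0004, -0.0004], "delta_rot": [0, 0, 0.0], "claw": 0.0}, {"delta_pos": [0.028, 0.0004, -0.0004], "delta_rot": [0, 0, 0.0], "claw": 0.0}, {"delta_pos": [0.031, 0.0004, -0.0004], "delta_rot": [0, 0, 0.0], "claw": 0.0}, {"delta_pos": [0.033, 0.0004, -0.0004], "delta_rot": [0, 0, 0.0], "claw": 0.0}, {"delta_pos": [0.033, 0.0004, -0.0004], "delta_rot": [0, 0, 0.0], "claw": 0.0}, {"delta_pos": [0.033, 0.0004, -0.0004], "delta_rot": [0, 0, 0.0], "claw": 0.0}, {"delta_pos": [0.033, 0.0004, -0.0004], "delta_rot": [0, 0, 0.0], "claw": 0.0}, {"delta_pos": [0.033, 0.0004, -0.0004], "delta_rot": [0, 0, 0.0], "claw": 0.0}]}}

```text
time_s: 8.58
ee_pos: [0.5979, 0.0294, 0.168]
tool_rot: [3.142, 0.0, 1.361]
contact_force: [-0.0, -0.5, -6.1]
finger_gap: 0.152
```

```bash
python3 - <<'E'
from h import *
from cell import get_state
s=get_state();print(s['time_s'],s['ee_pos'],s['tool_rot'],s['qd'].round(3),s['contact_force'],s['moment'])
print(delta(s,[.5983,.0312,.168],[np.pi,0,np.radians(77.9)]))
snapw("w8");snapw("s8","scene");snapw("t8","top")
t=cv2.imread("pics/w8.png");c=cv2.imread("pics/s8.png")
cv2.imwrite("pics/z10.png",cv2.hconcat([cv2.resize(t[0:100,275:375],(400,400),interpolation=2),cv2.resize(c[265:325,390:450],(400,400),interpolation=2)]))
E
```

```text
8.5833 [0.59785555 0.02941534 0.16800433] [3.14156489e+00 2.40657851e-04 1.36083412e+00] [ 0.001 -0.    -0.001 -0.001  0.001 -0.     0.001] [-0.02257327 -0.54846385 -6.07087854] [-0.03589185  0.02625772  0.04253663]
(array([1.83810183e-03, 6.27230406e-05, 3.89408045e-06]), array([2.79064574e-05, 2.40640851e-04, 1.22263983e-03]))
```

View pics/z10.png

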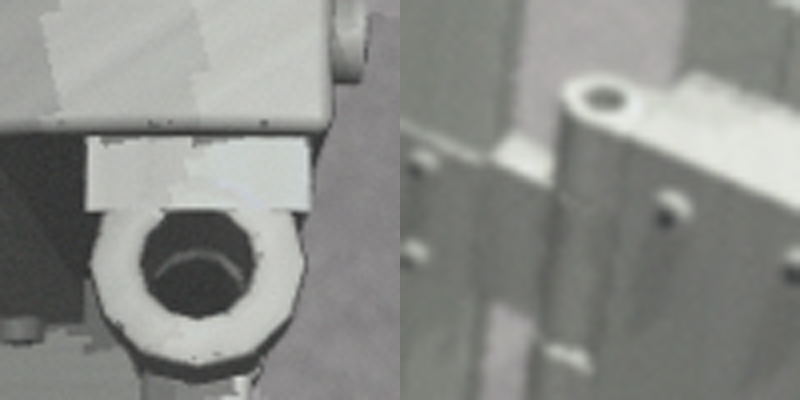

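View pics/w8.png

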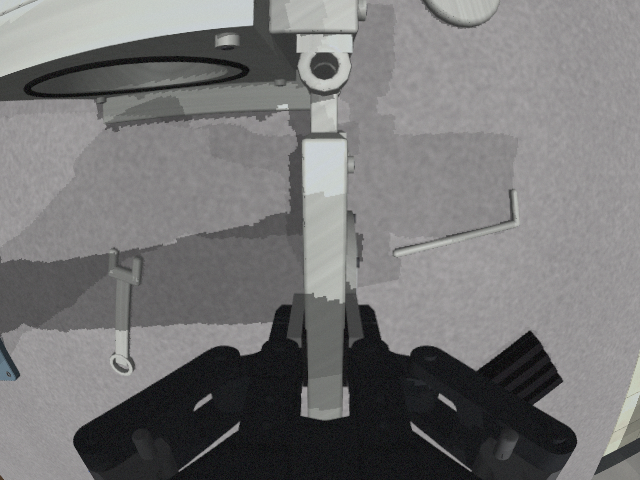

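```bash
python3 - <<'E'
from h import *
W=load("w8.npz");f=lambda x,y:((x+.5)/4+275-.5,(y+.5)/4-.5)
inv=lambda p:((np.array(p)+.5-[275,0])*4-.5).round(0)
for q in((199,262),(199,268)): print("lugtop tool",tplane(W,f(*q),W['ee'][2]-.174),"world",plane(W,f(*q),.174,1))
R=RT(W['rpy'])
def P(x,y,z): return inv(proj(W,R@np.array([x,y,z])+W['ee'],True))
def circ(name,x,y,z,r): print(name,"c",P(x,y,z),"far",P(x+r,y,z),"near",P(x-r,y,z),"L",P(x,y-r,z),"R",P(x,y+r,z))
z=W['ee'][2]
for lx in(.1018,.1025):
  circ(f"lugtop {lx}",lx,-.0003,z-.174,.005);circ("lugtop out",lx,-.0003,z-.174,.01);circ("luglow",lx,-.0003,z-.150,.005)
circ("kn",.1006,-.0008,.0208,.005);circ("knlow",.1006,-.0008,.0648,.005)
E
```

```text
lugtop tool [ 0.10142774 -0.00060216 -0.00599567] world [0.61840588 0.12873904 0.174     ]
lugtop tool [ 0.1008651  -0.00060242 -0.00599567] world [0.61828839 0.12818893 0.174     ]
lugtop 0.1018 c [202. 258.] far [202. 205.] near [202. 312.] L [147. 258.] R [258. 258.]
lugtop out c [202. 258.] far [202. 153.] near [202. 365.] L [ 91. 259.] R [314. 259.]
luglow c [202. 291.] far [202. 245.] near [202. 336.] L [154. 291.] R [249. 291.]
lugtop 0.1025 c [202. 251.] far [202. 198.] near [202. 304.] L [147. 251.] R [258. 251.]
lugtop out c [202. 251.] far [202. 146.] near [202. 358.] L [ 91. 252.] R [314. 252.]
luglow c [202. 284.] far [202. 239.] near [202. 330.] L [154. 285.] R [249. 285.]
kn c [197. 305.] far [197. 260.] near [197. 350.] L [151. 305.] R [244. 305.]
knlow c [198. 341.] far [198. 306.] near [198. 377.] L [161. 342.] R [235. 342.]
```

Request:
{"fn": "move_arm", "kwargs": {"motion": [{"delta_pos": [0.0005, 0.0001, 0], "delta_rot": [0, 0, 0.0], "claw": 0.0}, {"delta_pos": [0.001, 0.0001, 0], "delta_rot": [0, 0, 0.0], "claw": 0.0}, {"delta_pos": [0.001, 0.0001, 0], "delta_rot": [0, 0, 0.0], "claw": 0.0}, {"delta_pos": [0.001, 0.0001, 0], "delta_rot": [0, 0, 0.0], "claw": 0.0}, {"delta_pos": [0.001, 0.0001, 0], "delta_rot": [0, 0, 0.0], "claw": 0.0}, {"delta_pos": [0.001, 0.0001, 0], "delta_rot": [0, 0, 0.0], "claw": 0.0}]}}

```text
time_s: 9.23
ee_pos: [0.5982, 0.0308, 0.168]
tool_rot: [3.142, 0.0, 1.361]
contact_force: [0.0, 0.9, -5.9]
finger_gap: 0.158
```

```bash
python3 - <<'E'
from h import *
from cell import get_state
s=get_state();print(s['time_s'],s['ee_pos'],s['tool_rot'],s['qd'].round(3),s['contact_force'],s['moment'])
snapw("w9");snapw("s9","scene")
t=cv2.imread("pics/w9.png");c=cv2.imread("pics/s9.png")
a=cv2.resize(t[45:95,298:348],(400,400),interpolation=2)
a=np.clip(a.astype(float)*1.3,0,255).astype(np.uint8)
cv2.imwrite("pics/z11.png",cv2.hconcat([a,cv2.resize(c[265:345,380:460],(400,400),interpolation=2)]))
E
```

```text
9.2333 [0.59823446 0.03080068 0.16798767] [3.14154191e+00 4.68933855e-05 1.36136143e+00] [ 0.001 -0.    -0.001  0.     0.002 -0.002  0.001] [ 0.03131195  0.85932242 -5.94031875] [-0.04926891  0.02485805 -0.02555408]
```

View pics/z11.png

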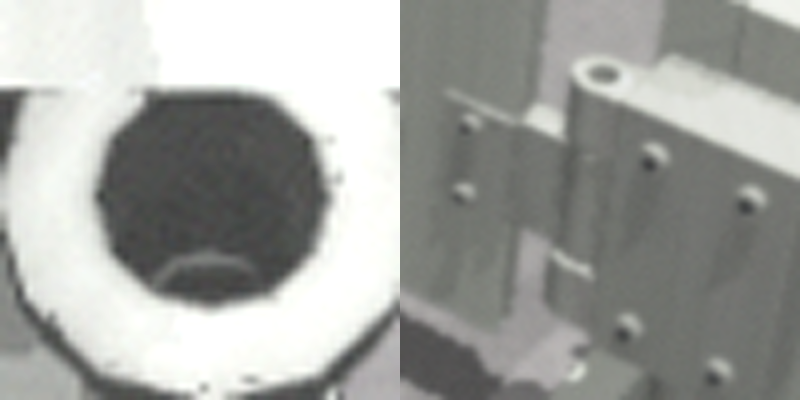

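Request:
{"fn": "move_arm", "kwargs": {"motion": [{"delta_pos": [-0.0006, 0.0001, 0], "delta_rot": [0, 0, 0.0], "claw": 0.0}, {"delta_pos": [-0.0006, 0.0001, 0], "delta_rot": [0, 0, 0.0], "claw": 0.0}, {"delta_pos": [-0.0006, 0.0001, 0], "delta_rot": [0, 0, 0.0], "claw": 0.0}, {"delta_pos": [-0.0006, 0.0001, 0], "delta_rot": [0, 0, 0.0], "claw": 0.0}, {"delta_pos": [-0.0006, 0.0001, 0], "delta_rot": [0, 0, 0.0], "claw": 0.0}, {"delta_pos": [-0.0006, 0.0001, 0], "delta_rot": [0, 0, 0.0], "claw": 0.0}, {"delta_pos": [-0.0006, 0.0001, 0], "delta_rot": [0, 0, 0.0], "claw": 0.0}, {"delta_pos": [-0.0006, 0.0001, 0], "delta_rot": [0, 0, 0.0], "claw": 0.0}]}}

```text
time_s: 10.0
ee_pos: [0.5982, 0.0303, 0.168]
tool_rot: [3.141, -0.0, 1.361]
contact_force: [-0.2, -0.3, -5.2]
finger_gap: 0.159
```

```bash
python3 - <<'E'
from h import *
from cell import get_state
for i in range(3):
    s=get_state();print(s['time_s'],s['ee_pos'],s['tool_rot'],s['contact_force'],s['moment'])
    snapw(f"w10{i}");
snapw("s10","scene")
t=cv2.imread("pics/w100.png");c=cv2.imread("pics/s10.png")
a=cv2.resize(t[45:95,298:348],(400,400),interpolation=2)
a=np.clip(a.astype(float)*1.3,0,255).astype(np.uint8)
b=cv2.resize(c[265:345,380:460],(400,400),interpolation=2)
cv2.imwrite("pics/z12.png",cv2.hconcat([a,b]))
E
```

```text
10.0 [0.59823169 0.03026872 0.16798483] [ 3.14149808e+00 -2.16912030e-05  1.36149676e+00] [-0.16540908 -0.28199545 -5.22137402] [-0.00389465  0.00492434  0.00269603]
10.05 [0.59822532 0.03027748 0.16800703] [ 3.14151787e+00 -4.20608902e-05  1.36149890e+00] [-0.98710312 -0.17046746 -7.17728777] [-0.05585528 -0.03110356 -0.01130901]
10.1 [0.59821026 0.03025381 0.16798132] [ 3.14154848e+00 -9.35067851e-06  1.36146043e+00] [-0.16016197 -0.57542584 -5.26515954] [-0.00167712  0.01092121 -0.03569724]
```

View pics/z12.png

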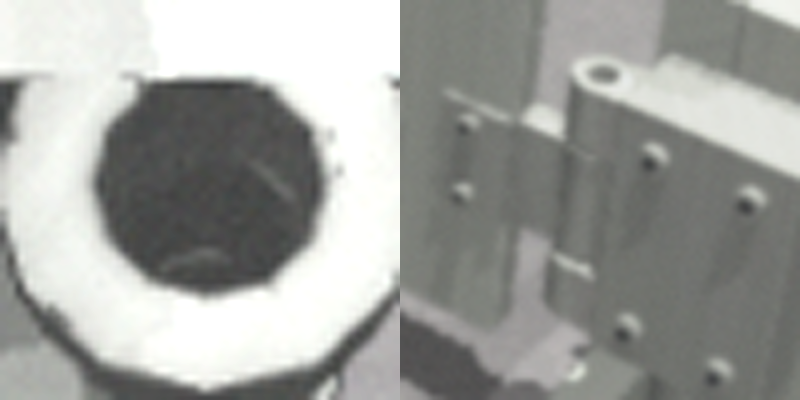

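View pics/s10.png

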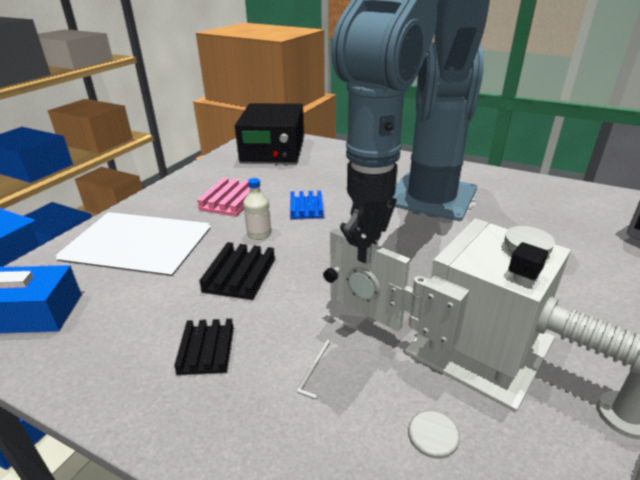

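Request:
{"fn": "move_arm", "kwargs": {"motion": [{"delta_pos": [-0.0001, 0.0004, 0], "delta_rot": [0, 0, 0.0], "claw": 0.0}, {"delta_pos": [-0.0001, 0.0004, 0], "delta_rot": [0, 0, 0.0], "claw": 0.0}, {"delta_pos": [-0.0001, 0.0004, 0], "delta_rot": [0, 0, 0.0], "claw": 0.0}, {"delta_pos": [-0.0001, 0.0004, 0], "delta_rot": [0, 0, 0.0], "claw": 0.0}, {"delta_pos": [-0.0001, 0.0004, 0], "delta_rot": [0, 0, 0.0], "claw": 0.0}, {"delta_pos": [-0.0001, 0.0004, 0], "delta_rot": [0, 0, 0.0], "claw": 0.0}, {"delta_pos": [-0.0001, 0.0004, 0], "delta_rot": [0, 0, 0.0], "claw": 0.0}, {"delta_pos": [-0.0001, 0.0004, 0], "delta_rot": [0, 0, 0.0], "claw": 0.0}]}}

```text
time_s: 10.87
ee_pos: [0.5985, 0.0301, 0.168]
tool_rot: [-3.142, 0.0, 1.361]
contact_force: [-0.7, -0.0, -5.7]
finger_gap: 0.149
```

```bash
python3 - <<'E'
from h import *
from cell import get_state
for i in range(2):
    s=get_state();print(s['time_s'],s['ee_pos'],s['tool_rot'],s['contact_force'],s['moment'],abs(s['qd']).max())
    snapw(f"w11{i}")
snapw("s11","scene")
t=cv2.imread("pics/w110.png");c=cv2.imread("pics/s11.png")
a=cv2.resize(t[45:95,298:348],(400,400),interpolation=2)
a=np.clip(a.astype(float)*1.3,0,255).astype(np.uint8)
b=cv2.resize(c[275:325,390:440],(400,400),interpolation=2)
cv2.imwrite("pics/z13.png",cv2.hconcat([a,b]))
E
```

```text
10.8667 [0.59854431 0.03007373 0.1679604 ] [-3.14154150e+00  2.33936669e-05  1.36146702e+00] [-0.6745079  -0.02335994 -5.71028537] [0.02033885 0.03022811 0.0184449 ] 0.0012174669766882914
10.9167 [0.59856773 0.03004087 0.16797344] [3.14156397e+00 4.55863505e-05 1.36144800e+00] [ 0.60420321  0.00840528 -5.69458105] [-0.02625425  0.01901608  0.02351088] 0.0012777379001020263
```

View pics/z13.png

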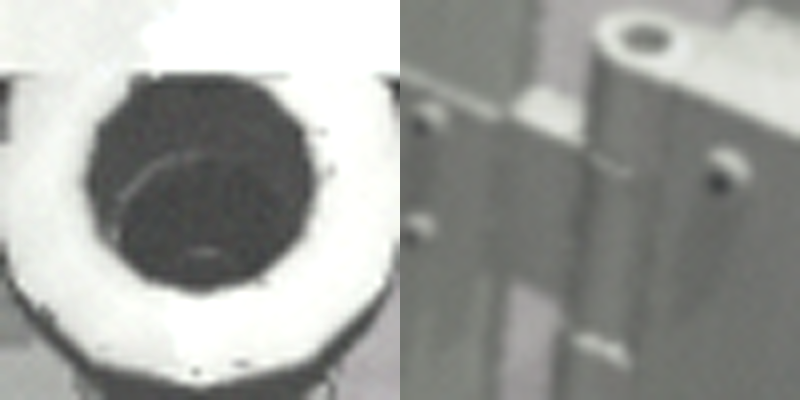

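The slivers of rim seen through the holes are now thin and concentric: the upper arc is at about (190,160) and the lower at (205,250) in the zoom. The readings are steady at about 5.7 N, the same as free-hanging. Handing in.

```bash
python3 - <<'E'
from cell import *
print(sign_off()); print(get_state()['time_s'])
E
```

```text
the job is handed in; nothing more can be done
None
the job is handed in; nothing more can be done
```

I lifted the door from the larger black rack and brought its knuckle in level from the front between the lugs. I then trimmed its position by eye through the upper lug's hole and handed in at about 11 s, still holding it.

**Alignment:** seen through the hole, the knuckle and both lugs line up to about 0.5 mm. The door's yaw is 78.0°, against 77.9° measured for the chamber.

**Weight and contact:** the wrist force was about 5.7 N, straight down. That lies within the 5.4–6.9 N read while the door hung free, with sideways forces within noise. No knock showed in the force readings I took between moves.

**Where the checks disagreed:**
- Before the knuckle went in, its height triangulated about 1 mm lower relative to the lugs than the arm's own position reading gave. I raised it 0.4 mm; the clearance is 3 mm above and below.
- One 1 mm trim moved about 1.4 mm, so I backed it off.

I did not touch the pin, wrench, bottle or blanking flange.

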